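Thread a hook onto the utensil rail and close up the row

ROBOT

A 7-joint arm with a two-finger parallel gripper is mounted at the origin on a cart in front of the work surface, level with it; the furniture and walls round the work are solid. World frame = base frame: x ahead of the robot, y to its left, z up, the work surface at z = 0. Lengths are in m, angles in degrees, forces in N, time in s.
With the tool pointing down it reaches from about 0.425 to 0.875 m from the base axis. Payload 4.7 kg.
Tool frame: the origin (TCP) lies between the finger pads; the fingertips stand 8 mm ahead of it and the grasp point (between the pads) lies 11 mm behind it (env.tip_extent is the distance from the TCP to the fingertips, in m); z points along the fingers, y is the line along which they close (so a half turn about z gives the same grasp; the last joint's range is limited). The gripper opens to 87 mm and grips with 3 to 60 N. Pads are 19 mm wide; open, the fingers measure 117 mm over their backs; the gripper's body (75 mm by 190 mm) begins 51 mm behind the grasp point.
Start: joints at [70.078, 18.392, -4.016, 83.108, 1.295, 78.541, -3.26], TCP at [0.23, -0.608, 0.196] pointing down, gripper open.
Joint ranges: [-163.93, 163.93], [-17.29, 119.83], [-79.2, 71.16], [3.27, 140.29], [-89.18, 269.18], [5.43, 117.66], [-154.24, 154.24]. Speed limits (degrees/s): [147.25, 147.25, 180, 180, 180, 180, 180].

INTERFACE

Orientations are given as [roll, pitch, yaw] about the fixed x, y, z axes, in that order (R = Rz(yaw) Ry(pitch) Rx(roll)).
In Python, from cell import sensors, vision, workorder, env gives the robot as it stands.
- The arm moves only by the tool drive_tool, never from a script. Its argument "moves" is a list of rows, each an object of numbers: "x", "y", "z": the shift along the tool's x, y, z in mm; "rx", "ry", "rz": the turn, a rotation vector about the tool's x, y, z in rad; "fingers": the closure, from -1 (fully open) to 1 (shut). In form: [{"x": .., "y": .., "z": .., "rx": .., "ry": .., "rz": .., "fingers": ..}, ...]. A call has 1 to 20 rows; each row is the pose to reach, as a shift and turn from the pose commanded when the call began, along the tool's axes at that moment; what a row does not reach only later rows make up. A row lasts 1/8 s, in which the tool goes at most 62.5 mm and 10.7 degrees, less where a joint would pass 70% of its speed; a pose out of reach is approached as far as the arm can. A call with a gripper value outside its range is refused whole. The fingers move at their own pace and stop on an object; "force" is the grip in N (left out, the last holds). Time passes only in rows, so rows that repeat a pose let the fingers close. It gives the time, the measured TCP pose, the force, the opening and the grip force at its end, in the units of the state.
- sensors.get_obs(): the state, without advancing time (a new reading comes with each control period).
- vision.read_camera(name): name is "scene" or "top"; returns a dict with "image" (384x512x3 uint8, red, green, blue), "fx", "fy", "cx", "cy" (pixels), "k1" (the pictures are not rectified: a ray, as slopes to the right and down, at radius r is drawn at 1 + k1 r^2 times it, then the intrinsics apply), "R" (3x3) and "t" (3): a world point X has camera coordinates R X + t. Camera axes: x right, y down, z forward; pixel columns grow to the right and rows downward; lengths in m; the calibration is good to about 2 mm. A picture is of the moment at which its call begins. There is no depth.
- workorder.sign_off(): hands the job in; it is judged then, once.
The state is a dict: "time_s": time; "qpos": joint angles; "joint_velocities": joint speeds; "effort": joint torques, N m; "tool_pos": TCP position; "tool_rot": TCP orientation; "force": force on the tool from outside, world axes, zero at the start; "wrist_torque": the same for the moment, N m; "grip_width": finger opening in m; "grasp_force": force on a finger pad.
Only numpy, scipy, OpenCV 4.12 (cv2) and the standard library are available. Lean on these libraries where they do the work, as an engineer would, in place of code of your own. Each camera call takes 0.05 s, during which the arm holds its last target. There are 200 camera calls.

TASK

Take the steel rail hanger that stands on the worktop, enter its foot into the open, flared end of the utensil rail with its hook on the same side of the rail as the hook of the hanger already there, and slide it along, pushing that other hanger ahead of it, until you feel both packed together against the stop clamped somewhere inside the channel's far half. Then press the row home with a firm but gentle push of about 10 N for half a second, never forcing anything beyond 25 N, then let go and leave the other things on the worktop where they are.

Things in the scene. Friction and masses are not known exactly. Their poses are not given: they have to be found in the camera images.
- hanger: Steel rail hanger to be threaded, standing on the worktop left of the rail; about 0.16 kg. Origin under its foot's centre, z up, y = the way along the rail. Foot 25 (x) x 36 (y) x 10 (z) mm; neck 8 (x) x 26 (y) up to z=22; cross arm z=22 to 27, 16 wide, x=-34 to +12; upright grip tab 9 (x) x 26 (y), z=27 to 71; a J hook of 6 mm wire at the arm's -x end.
- hanger_grip (a point): Where to grip the hanger to be threaded: middle of its tab, 52 mm above the foot's underside, fingers closing along the hanger's x (tab 9 mm thick; cross arm's top is 25 mm below this point, tab's top 19 mm above).
- hanger_tip (a point): Upturned tip of the J hook of the hanger to be threaded (hanger frame -56, 0, 18 mm; the hook dips to z=4).
- parked: The hanger already in the rail: identical shape and axes to hanger. Loose in the channel, its foot on the channel floor, hook on the rail's -x side; slides along with 1 to 2 N of friction.
- rail: Utensil rail, fixed: straight aluminium C-channel on two posts on a wooden base 100 x 200 x 12 mm. Origin on the worktop under its middle; y along the rail to its open end, z up, hooks on its -x side. Channel y=-120 to +120 mm, 36 wide outside; floor z=94, inside 28 wide, 14 high; two lips above (z=108 to 112) leave a 12 mm slot for the neck. Foot play: 1.5 mm each side, 4 mm in height.
- rail_mouth (a point): Middle of the channel floor at the open end, where the lips begin (rail frame 0, 120, 94 mm). From here outward the two side walls and the floor flare away by about 5 mm over 24 mm, without lips, to guide the foot in. Wall cabinets hang over the back of the worktop: handles from world x=0.59 m on, above z=0.39 m.
- rail_end (a point): Middle of the channel floor at the outside of the black cap that closes the far end (rail frame 0, -120, 94 mm). Inside the channel, 22 to 62 mm from this point, a rigid dark stop block is clamped, face to the open end (rail y=-98 to -58). Its place is not measured and differs each time: find it by feel. Packed, the hangers' origins are 18 and 54 mm before its face.
- honey_jar: Bystander: honey jar, 71 mm wide, 110 mm tall, origin under its centre.
- salt_shaker: Bystander: salt shaker, 44 mm wide, 90 mm tall, origin under its centre.
- orange: Bystander: orange, about 82 mm, origin under its centre.
- capsule_d: Bystander: small coffee capsule 38 mm wide, 28 mm tall.
Not all that is in view belongs to the job. Leave any pink look-alike of the parked alone.

How it is judged:
By the outcome, as a careful person would: the job done as asked, in the order asked, and still so for the second after the job is handed in, with the robot touching nothing.
It also fails if it takes over 72 s, if anything falls off the work surface, if the arm or the gripper's body presses on something with over 40 N, if the wrist force passes 120 N, or if a joint passes its speed limit or range.

## Working session

There is one attempt and no reset: what is moved stays moved. The work goes in short steps, Python scripts to look and compute and a tool call to move; the robot and the scene stay as the last step left them, time stands still between calls to the robot, and variables do not carry over. Pictures are saved under pics/ and viewed, at most 10 in all, crops included, and the job is handed in when it is done.

Besides the shell and the picture viewer there is one more tool, called after "Call:" by a JSON object that holds its "api" and its "payload", one argument or row to a line. drive_tool: Moves the arm, as the interface text tells. Its arguments: {"type":"object","properties":{"moves":{"type":"array"},"force":{"type":"number"}},"required":["moves"]}

```bash
mkdir -p pics
cat > h.py <<'E'
import numpy as np,cv2
from cell import sensors,vision,workorder,env
def cam(n):
    c=vision.read_camera(n); return c
def proj(c,X):
    p=np.atleast_2d(X)@np.array(c["R"]).T+np.array(c["t"]); s=p[:,:2]/p[:,2:]
    s=s*(1+c["k1"]*(s**2).sum(1,keepdims=True)); return s*[c["fx"],c["fy"]]+[c["cx"],c["cy"]]
def at(c,uv,z):
    "world point on pixel ray at height z"
    d=(np.array(uv,float)-[c["cx"],c["cy"]])/[c["fx"],c["fy"]]; s=d.copy()
    for _ in range(30): s=d/(1+c["k1"]*(s@s))
    R=np.array(c["R"]);o=-R.T@np.array(c["t"]);r=R.T@np.r_[s,1]
    return o+r*(z-o[2])/r[2]
def save(c,f,box=None,k=1):
    im=c["image"]
    if box: im=im[box[1]:box[3],box[0]:box[2]]
    cv2.imwrite(f,cv2.resize(im[:,:,::-1],None,fx=k,fy=k,interpolation=cv2.INTER_CUBIC))
E
python3 - <<'E'
from h import *
for n in("scene","top"):
    c=cam(n); save(c,f"pics/{n}.png",k=1.5); print(n,c["fx"],c["cx"],c["cy"],c["k1"],-np.array(c["R"]).T@c["t"])
    np.save(n+".npy",c,allow_pickle=True)
print(sensors.get_obs(),env.tip_extent)
E
```

```text
scene 408.71810537752697 250.01101898938302 182.6739595735776 -0.01802025796367512 [-0.44630648  0.7536076   0.66095864]
top 479.0844052985712 264.8322749464142 193.15425219178988 -0.035633344856551265 [0.11450679 0.34717895 1.5330365 ]
{'time_s': 0.1, 'qpos': array([70.07924447, 18.43443408, -4.01708828, 83.16950243,  1.29469246,
       78.54238359, -3.25834257]), 'joint_velocities': array([ 0.08341005, -0.18027109, -0.07268612, -0.19544791, -0.06911198,
        0.017337  , -0.00464081]), 'effort': array([-2.25630629e-04, -4.92572701e+01, -4.05794727e-01, -3.13397741e+01,
       -6.42140536e-02,  3.96129827e-02,  3.35667494e-05]), 'tool_pos': array([ 0.22983051, -0.60740656,  0.19486151]), 'tool_rot': array([-1.79898907e+02,  4.84090480e-03,  2.07334630e+01]), 'force': array([-0.57888541,  0.14330744, -0.87246021]), 'wrist_torque': array([-0.007969  , -0.00706321, -0.01043939]), 'grasp_force': 0.0, 'grip_width': 0.08715825439720924} 0.008
```

View pics/scene.png

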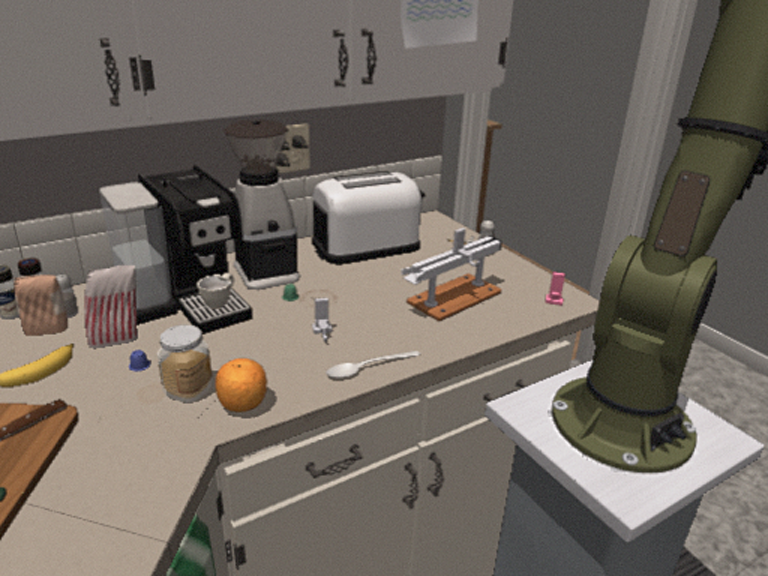

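View pics/top.png

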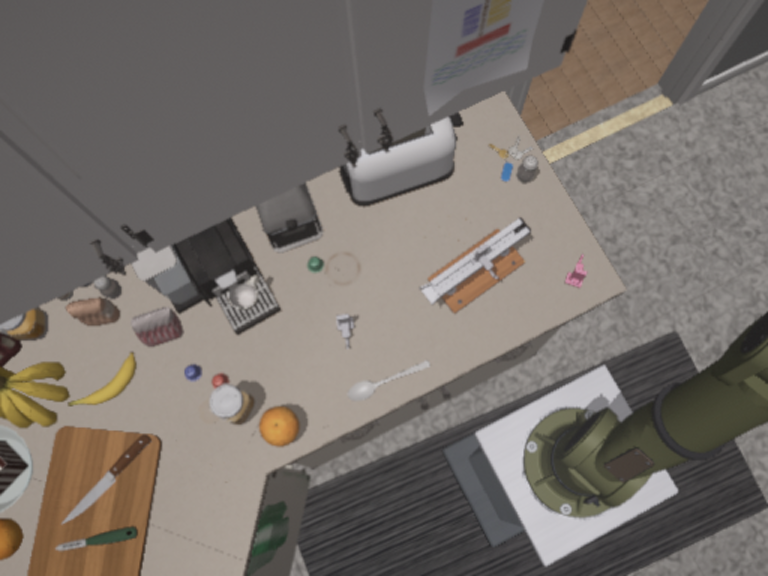

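The scene view shows the steel hanger at (322,318), the parked one in the rail near (459,240) and a pink look-alike at (556,290). In the top view (same 1.5x scale) they are at (345,327), (487,265) and (577,272). The steel one standing left of the rail is the target, so I'll take a close crop of it.

Run:
```python
from h import *
s=np.load("scene.npy",allow_pickle=True).item();t=np.load("top.npy",allow_pickle=True).item()
def cr(c,b,k): return cv2.resize(c["image"][b[1]:b[3],b[0]:b[2],::-1],None,fx=k,fy=k,interpolation=cv2.INTER_CUBIC)
# top: hanger 205..255 x 195..245 ; rail 270..360 x140..210
A=cr(t,(205,200,255,240),8);B=cr(s,(190,190,240,230),8)
C=cr(t,(275,140,360,210),400/85);D=cr(s,(262,145,342,215),5)
h=max(C.shape[0],D.shape[0]);h=280
C=cv2.resize(C,(400,h));D=cv2.resize(D,(400,h))
im=np.vstack([np.hstack([A,B]),np.hstack([C,D])]);cv2.imwrite("pics/crop.png",im);print(im.shape,C.shape)
for n,uv,z in[("hanger",(230,218),.0),("railopen",(287,195),.112),("railfar",(349,150),.112),("toprob",(395,310),0)]:print(n,at(t,uv,z))
```

```text
(600, 800, 3) (280, 400, 3)
hanger [0.47367492 0.30226251 0.        ]
railopen [0.43300197 0.11781576 0.112     ]
railfar [ 0.47457452 -0.12498543  0.112     ]
toprob [-0.02455701 -0.0281671   0.        ]
```

View pics/crop.png

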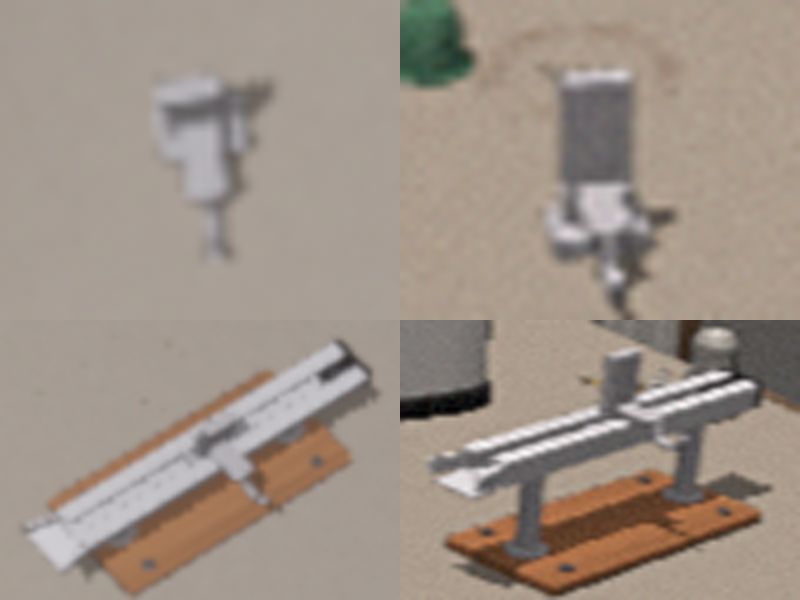

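The crop confirms a grey steel hanger with its hook pointing down-image, like the parked one in the rail. Next I fit both poses from the corners in both views.

Run:
```python
from h import *
from scipy.optimize import least_squares
s=np.load("scene.npy",allow_pickle=True).item();t=np.load("top.npy",allow_pickle=True).item()
px=lambda p,o,off,k:np.array([(p[0]-o[0]+.5)/k[0]-.5+off[0],(p[1]-o[1]+.5)/k[1]-.5+off[1]])
A=lambda *p:px(p,(0,0),(205,200),(8,8)); B=lambda *p:px(p,(400,0),(190,190),(8,8))
C=lambda *p:px(p,(0,320),(275,140),(400/85,4)); D=lambda *p:px(p,(400,320),(262,145),(5,4))
H=[(t,A(215,257),(-56,0,18)),(t,A(185,197),(-34,8,27)),(t,A(232,197),(-34,-8,27)),(t,A(165,108),(-4.5,13,71)),(t,A(222,95),(-4.5,-13,71)),(t,A(158,85),(4.5,13,71)),(t,A(220,77),(4.5,-13,71)),
 (s,B(562,88),(-4.5,13,71)),(s,B(632,84),(-4.5,-13,71)),(s,B(565,185),(-4.5,13,27)),(s,B(632,185),(-4.5,-13,27)),(s,B(615,290),(-56,0,18))]
Rl=[(t,C(337,342),(18,-120,112)),(t,C(370,374),(-18,-120,112)),(t,C(62,520),(18,120,112)),(t,C(100,550),(-18,120,112)),(t,C(135,595),(-50,100,12)),(t,C(350,458),(-50,-100,12)),(t,C(270,373),(50,-100,12)),
 (s,D(447,545),(50,100,12)),(s,D(567,592),(-50,100,12)),(s,D(760,515),(-50,-100,12)),(s,D(668,472),(50,-100,12)),(s,D(757,385),(-18,-120,112)),(s,D(487,468),(-18,120,112))]
def W(p,X):
    c,n=np.cos(p[2]),np.sin(p[2]);X=np.array(X)/1000
    return np.array([p[0]+c*X[0]-n*X[1],p[1]+n*X[0]+c*X[1],X[2]])
for n,L,g in(("hanger",H,(.48,.3,0.3)),("rail",Rl,(.45,0,0.2))):
  for sel in(None,t,s):
    M=[m for m in L if sel is None or m[0] is sel]
    f=lambda p:np.concatenate([proj(c,W(p,X))[0]-u for c,u,X in M])
    r=least_squares(f,g,loss="soft_l1",x_scale=(.01,.01,.1));print(n,r.x[:2],np.degrees(r.x[2]))
    if sel is None: print(np.round(f(r.x).reshape(-1,2),1).tolist()); P=r.x
  if n=="rail": print("mouth",W(P,(0,120,94)),"end",W(P,(0,-120,94)))
```

```text
hanger [0.48058326 0.30005902] -19.88459937414851
[[-0.4, -0.2], [-0.0, 0.4], [-0.9, -0.2], [-1.2, -0.3], [-0.1, 0.3], [-0.6, -0.2], [-0.1, -0.2], [0.4, 0.1], [0.6, -0.1], [0.3, 1.0], [0.8, 0.3], [0.7, -0.3]]
hanger [0.47972244 0.29889134] -19.707089696294837
hanger [0.482156  0.3008151] -20.66685771128256
rail [ 0.45410323 -0.01109742] 10.55514785474074
[[-0.0, -0.3], [0.3, 0.2], [-1.1, -0.4], [-1.9, 1.0], [-0.1, 1.6], [1.1, 0.2], [-1.1, -0.9], [0.3, -1.0], [-0.8, -0.0], [1.6, -0.7], [-2.9, -0.7], [1.9, -0.2], [5.1, -0.1]]
rail [ 0.45397265 -0.01245957] 10.624130711489096
rail [ 0.45340902 -0.00702347] 10.492969063955696
mouth [0.43212141 0.10687206 0.094     ] end [ 0.47608505 -0.12906691  0.094     ]
```

```bash
cat >> h.py <<'E'
from scipy.spatial.transform import Rotation as Ro
def shifts(T,start=None):
    "world targets (x,y,z,yaw) -> tool-frame mm, rotvec"
    o=sensors.get_obs() if start is None else start
    p=np.array(o["tool_pos"]);R=Ro.from_euler("xyz",o["tool_rot"],degrees=True)
    for x,y,z,w in T:
        print(np.round(R.inv().apply(np.array([x,y,z])-p)*1000,1),np.round((R.inv()*Ro.from_euler("xyz",[180,0,w],degrees=True)).as_rotvec(),3))
E
python3 - <<'E'
from h import *
shifts([(.23,-.608,.25,20.7),(.33,-.45,.27,20.7),(.43,-.3,.27,20.7),(.46,-.15,.27,50),(.47,0,.27,70),(.475,.15,.27,70),(.4805,.300,.17,70),(.4805,.300,.1,70)])
E
```

```text
[ -0.1   0.5 -55.1] [-0.002  0.     0.001]
[ 149.4 -111.9  -75. ] [-0.002  0.     0.001]
[ 296.  -216.8  -74.8] [-0.002  0.     0.001]
[ 377.2 -346.4  -74.6] [-0.002 -0.    -0.511]
[ 439.6 -483.2  -74.3] [-0.002 -0.001 -0.86 ]
[ 497.4 -621.7  -74.1] [-0.002 -0.001 -0.86 ]
[ 555.7 -759.9   26.2] [-0.002 -0.001 -0.86 ]
[ 555.7 -759.7   96.2] [-0.002 -0.001 -0.86 ]
```

Call:
{"api": "drive_tool", "payload": {
  "moves": [
    {"x": 0,"y": 0,"z": -55,"rz": 0,"fingers": -1},
    {"x": 50,"y": -37,"z": -75,"fingers": -1},
    {"x": 100,"y": -75,"z": -75,"fingers": -1},
    {"x": 149,"y": -112,"z": -75,"fingers": -1},
    {"x": 200,"y": -147,"z": -75,"fingers": -1},
    {"x": 248,"y": -182,"z": -75,"fingers": -1},
    {"x": 296,"y": -217,"z": -75,"fingers": -1},
    {"x": 323,"y": -260,"z": -75,"rz": -0.17,"fingers": -1},
    {"x": 350,"y": -303,"z": -75,"rz": -0.34,"fingers": -1},
    {"x": 377,"y": -346,"z": -75,"rz": -0.51,"fingers": -1},
    {"x": 398,"y": -392,"z": -75,"rz": -0.63,"fingers": -1},
    {"x": 419,"y": -438,"z": -75,"rz": -0.75,"fingers": -1},
    {"x": 440,"y": -483,"z": -75,"rz": -0.86,"fingers": -1},
    {"x": 459,"y": -529,"z": -75,"rz": -0.86,"fingers": -1},
    {"x": 478,"y": -575,"z": -75,"rz": -0.86,"fingers": -1},
    {"x": 497,"y": -622,"z": -75,"rz": -0.86,"fingers": -1},
    {"x": 516,"y": -668,"z": -75,"rz": -0.86,"fingers": -1},
    {"x": 536,"y": -714,"z": -50,"rz": -0.86,"fingers": -1},
    {"x": 556,"y": -760,"z": 0,"rz": -0.86,"fingers": -1},
    {"x": 556,"y": -760,"z": 26,"rz": -0.86,"fingers": -1}
  ]
}}

```text
invalid input at $.moves[0]: expected keys x, y, z, rx, ry, rz, fingers
```

Run:
```python
from h import *
c=cam("top");s=cam("scene");o=sensors.get_obs();print(o["time_s"],o["tool_pos"],o["tool_rot"],o["force"],o["qpos"])
def cr(c,b,k): return cv2.resize(c["image"][b[1]:b[3],b[0]:b[2],::-1],None,fx=k,fy=k,interpolation=cv2.INTER_CUBIC)
cv2.imwrite("pics/a.png",np.hstack([cr(c,(180,170,280,270),4),cr(s,(165,130,265,230),4)]))
shifts([(.4805,.3,.041,70)])
```

```text
0.2 [ 0.22990318 -0.60759548  0.19516349] [-1.79932103e+02  5.74046685e-03  2.07320122e+01] [ 0.58430874 -1.22737613 -0.59597309] [70.07764948 18.42367826 -4.01600135 83.1489343   1.29630854 78.54055958
 -3.26022208]
[ 555.7 -759.9  155. ] [-0.001 -0.    -0.86 ]
```

View pics/a.png

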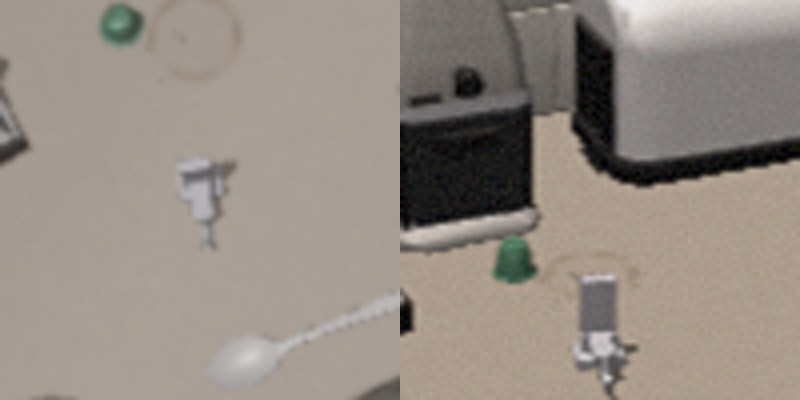

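The call was refused because every row needs all the keys, so the arm hasn't moved. The picture only shows the hanger standing at (200,185), unchanged.

Call:
{"api": "drive_tool", "payload": {
  "moves": [
    {"x": 0,"y": 0,"z": -55,"rx": 0,"ry": 0,"rz": 0,"fingers": -1},
    {"x": 50,"y": -37,"z": -75,"rx": 0,"ry": 0,"rz": 0,"fingers": -1},
    {"x": 100,"y": -75,"z": -75,"rx": 0,"ry": 0,"rz": 0,"fingers": -1},
    {"x": 149,"y": -112,"z": -75,"rx": 0,"ry": 0,"rz": 0,"fingers": -1},
    {"x": 200,"y": -147,"z": -75,"rx": 0,"ry": 0,"rz": 0,"fingers": -1},
    {"x": 248,"y": -182,"z": -75,"rx": 0,"ry": 0,"rz": 0,"fingers": -1},
    {"x": 296,"y": -217,"z": -75,"rx": 0,"ry": 0,"rz": 0,"fingers": -1},
    {"x": 323,"y": -260,"z": -75,"rx": 0,"ry": 0,"rz": -0.17,"fingers": -1},
    {"x": 350,"y": -303,"z": -75,"rx": 0,"ry": 0,"rz": -0.34,"fingers": -1},
    {"x": 377,"y": -346,"z": -75,"rx": 0,"ry": 0,"rz": -0.51,"fingers": -1},
    {"x": 398,"y": -392,"z": -75,"rx": 0,"ry": 0,"rz": -0.63,"fingers": -1},
    {"x": 419,"y": -438,"z": -75,"rx": 0,"ry": 0,"rz": -0.75,"fingers": -1},
    {"x": 440,"y": -483,"z": -75,"rx": 0,"ry": 0,"rz": -0.86,"fingers": -1},
    {"x": 459,"y": -529,"z": -75,"rx": 0,"ry": 0,"rz": -0.86,"fingers": -1},
    {"x": 478,"y": -575,"z": -75,"rx": 0,"ry": 0,"rz": -0.86,"fingers": -1},
    {"x": 497,"y": -622,"z": -75,"rx": 0,"ry": 0,"rz": -0.86,"fingers": -1},
    {"x": 516,"y": -668,"z": -75,"rx": 0,"ry": 0,"rz": -0.86,"fingers": -1},
    {"x": 536,"y": -714,"z": -50,"rx": 0,"ry": 0,"rz": -0.86,"fingers": -1},
    {"x": 556,"y": -760,"z": 0,"rx": 0,"ry": 0,"rz": -0.86,"fingers": -1},
    {"x": 556,"y": -760,"z": 26,"rx": 0,"ry": 0,"rz": -0.86,"fingers": -1}
  ]
}}

```text
time_s: 2.7
tool_pos: [0.4789, 0.3035, 0.168]
tool_rot: [-179.8, -0.1, 70.3]
force: [-0.4, -0.1, 0.7]
grip_width: 0.0873
grasp_force: 0.0
```

Run:
```python
from h import *
c=cam("top");s=cam("scene");o=sensors.get_obs();print(o["time_s"],o["tool_pos"],o["tool_rot"],o["force"],o["qpos"])
shifts([(.4805,.3,.041,70)])
```

```text
2.8 [0.47818598 0.29935347 0.16604073] [-179.67397972    0.26596871   70.16842467] [-0.32576329 -0.4499697  -0.08500191] [ 10.92886904  15.7849323  -53.14340677  96.12594156  12.85945293
  75.01805954 -64.44832014]
[  2.    2.7 125. ] [-0.006  0.005  0.003]
```

Call:
{"api": "drive_tool", "payload": {
  "moves": [
    {"x": 0,"y": 0,"z": 50,"rx": 0,"ry": 0,"rz": 0,"fingers": -1},
    {"x": 0,"y": 0,"z": 90,"rx": 0,"ry": 0,"rz": 0,"fingers": -1},
    {"x": 0,"y": 0,"z": 110,"rx": 0,"ry": 0,"rz": 0,"fingers": -1},
    {"x": 0,"y": 0,"z": 120,"rx": 0,"ry": 0,"rz": 0,"fingers": -1},
    {"x": 0,"y": 0,"z": 127,"rx": 0,"ry": 0,"rz": 0,"fingers": -1},
    {"x": 0,"y": 0,"z": 127,"rx": 0,"ry": 0,"rz": 0,"fingers": -1}
  ]
}}

```text
time_s: 3.55
tool_pos: [0.4816, 0.2999, 0.0435]
tool_rot: [180.0, -0.0, 70.0]
force: [-0.6, -0.2, 0.3]
grip_width: 0.0873
grasp_force: 0.0
```

Run:
```python
from h import *
c=cam("top");s=cam("scene");o=sensors.get_obs();print(o["time_s"],o["tool_pos"],o["tool_rot"],o["force"])
def cr(c,b,k): return cv2.resize(c["image"][b[1]:b[3],b[0]:b[2],::-1],None,fx=k,fy=k,interpolation=cv2.INTER_CUBIC)
cv2.imwrite("pics/b.png",np.hstack([cr(c,(205,190,255,240),8),cr(s,(190,180,240,230),8)]))
shifts([(.4805,.3,.041,70)])
```

```text
3.65 [0.48165855 0.30008483 0.04376796] [ 1.79935204e+02 -5.84048548e-02  7.00039804e+01] [-0.20390252  0.81476262 -0.07702391]
[-0.5 -1.1  2.8] [ 0.001 -0.001  0.   ]
```

View pics/b.png

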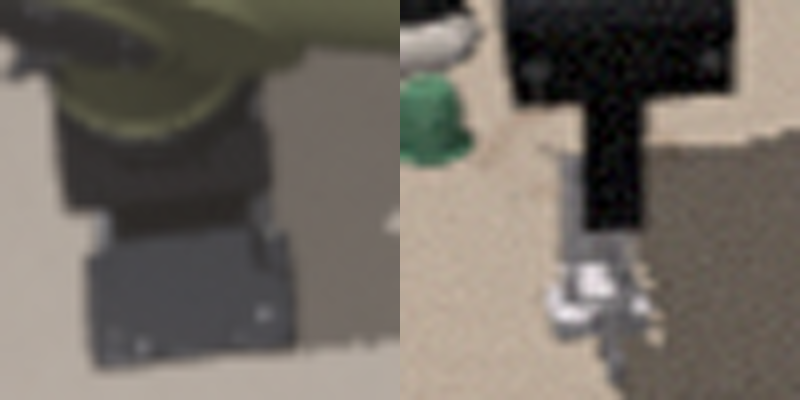

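The near finger is in front of the tab (scene crop 613,170) and the tab is behind it at about 600, so it is straddled. Closing now.

Call:
{"api": "drive_tool", "payload": {
  "moves": [
    {"x": 0,"y": 0,"z": 2,"rx": 0,"ry": 0,"rz": 0,"fingers": 1},
    {"x": 0,"y": 0,"z": 2,"rx": 0,"ry": 0,"rz": 0,"fingers": 1},
    {"x": 0,"y": 0,"z": 2,"rx": 0,"ry": 0,"rz": 0,"fingers": 1},
    {"x": 0,"y": 0,"z": 2,"rx": 0,"ry": 0,"rz": 0,"fingers": 1},
    {"x": 0,"y": 0,"z": 2,"rx": 0,"ry": 0,"rz": 0,"fingers": 1},
    {"x": 0,"y": 0,"z": 2,"rx": 0,"ry": 0,"rz": 0,"fingers": 1},
    {"x": 0,"y": 0,"z": 2,"rx": 0,"ry": 0,"rz": 0,"fingers": 1},
    {"x": 0,"y": 0,"z": 2,"rx": 0,"ry": 0,"rz": 0,"fingers": 1}
  ],
  "force": 40
}}

```text
time_s: 4.65
tool_pos: [0.481, 0.2996, 0.0408]
tool_rot: [-180.0, 0.0, 70.0]
force: [-0.0, -0.2, 0.3]
grip_width: 0.0151
grasp_force: 0.0
```

Run:
```python
from h import *
o=sensors.get_obs();print(o["time_s"],o["tool_pos"],o["tool_rot"],o["force"],o["grip_width"],o["grasp_force"])
# rail frame: origin (.4541,-.0111) yaw 10.55 ; targets: above, then before mouth (y=+180)
a=np.radians(10.55)
def rw(y,z): return (.4541-np.sin(a)*y,-.0111+np.cos(a)*y,z,100.55)
shifts([(.4805,.3,.18,70),rw(230,.18),rw(175,.18)]);print(rw(230,.18),rw(175,.145))
```

```text
4.65 [0.48102257 0.29964519 0.0407922 ] [-1.79998969e+02  5.18299132e-03  7.00065872e+01] [-0.03176567 -0.19949945  0.2622578 ] 0.015072976667797533 0.0
[ 1.000e-01 -6.000e-01 -1.392e+02] [-0.  0.  0.]
[ 1.97785e+05 -1.16803e+05 -1.55000e+02] [-0.     0.    -0.533]
[150416.5 -88852.5   -151.2] [-0.     0.    -0.533]
(np.float64(-41.657406786931936), np.float64(226.10086561910248), 0.18, 100.55) (np.float64(-31.587263859622123), np.float64(172.03061297105623), 0.145, 100.55)
```

Still closing, so I'll keep closing for a few more rows.

Call:
{"api": "drive_tool", "payload": {
  "moves": [
    {"x": 0,"y": 0,"z": 0,"rx": 0,"ry": 0,"rz": 0,"fingers": 1},
    {"x": 0,"y": 0,"z": 0,"rx": 0,"ry": 0,"rz": 0,"fingers": 1},
    {"x": 0,"y": 0,"z": 0,"rx": 0,"ry": 0,"rz": 0,"fingers": 1}
  ],
  "force": 40
}}

```text
time_s: 5.03
tool_pos: [0.4811, 0.2996, 0.0408]
tool_rot: [180.0, 0.0, 70.0]
force: [0.4, -0.4, -0.3]
grip_width: 0.0077
grasp_force: 40.0
```

Run:
```python
from h import *
o=sensors.get_obs();print(o["time_s"],o["tool_pos"],o["tool_rot"],o["force"],o["grip_width"],o["grasp_force"])
a=np.radians(10.55)
def rw(y,z): return (.4541-np.sin(a)*y/1000,-.0111+np.cos(a)*y/1000,z,100.55)
shifts([(.4805,.3,.18,70),rw(230,.18),rw(185,.18)]);print(rw(230,.18),rw(185,.145))
```

```text
5.025 [0.48111374 0.2995944  0.04083466] [1.79992491e+02 4.01756552e-03 6.99999154e+01] [ 0.43403874 -0.40093414 -0.25566414] 0.007654110279639705 39.99378025531769
[   0.2   -0.7 -139.2] [ 0.  0. -0.]
[-103.1  -36.  -139.2] [ 0.     0.    -0.533]
[-141.9  -13.1 -139.2] [ 0.     0.    -0.533]
(np.float64(0.4119884932130681), np.float64(0.2150119656191025), 0.18, 100.55) (np.float64(0.4202277010626852), np.float64(0.17077266799797375), 0.145, 100.55)
```

Call:
{"api": "drive_tool", "payload": {
  "moves": [
    {"x": 0,"y": 0,"z": -20,"rx": 0,"ry": 0,"rz": 0,"fingers": 1},
    {"x": 0,"y": 0,"z": -60,"rx": 0,"ry": 0,"rz": 0,"fingers": 1},
    {"x": 0,"y": 0,"z": -98,"rx": 0,"ry": 0,"rz": 0,"fingers": 1},
    {"x": -30,"y": -10,"z": -98,"rx": 0,"ry": 0,"rz": -0.12,"fingers": 1},
    {"x": -60,"y": -20,"z": -98,"rx": 0,"ry": 0,"rz": -0.24,"fingers": 1},
    {"x": -85,"y": -30,"z": -98,"rx": 0,"ry": 0,"rz": -0.36,"fingers": 1},
    {"x": -103,"y": -36,"z": -98,"rx": 0,"ry": 0,"rz": -0.46,"fingers": 1},
    {"x": -122,"y": -25,"z": -97,"rx": 0,"ry": 0,"rz": -0.533,"fingers": 1},
    {"x": -142,"y": -13,"z": -96,"rx": 0,"ry": 0,"rz": -0.533,"fingers": 1},
    {"x": -142,"y": -13,"z": -96,"rx": 0,"ry": 0,"rz": -0.533,"fingers": 1},
    {"x": -142,"y": -13,"z": -96,"rx": 0,"ry": 0,"rz": -0.533,"fingers": 1},
    {"x": -142,"y": -13,"z": -96,"rx": 0,"ry": 0,"rz": -0.533,"fingers": 1}
  ]
}}

```text
time_s: 6.52
tool_pos: [0.4201, 0.172, 0.1371]
tool_rot: [180.0, -0.0, 100.7]
force: [-0.1, -0.3, -0.5]
grip_width: 0.0081
grasp_force: 40.0
```

Run:
```python
from h import *
c=cam("top");s=cam("scene");o=sensors.get_obs();print(o["time_s"],o["tool_pos"],o["tool_rot"],o["force"],o["wrist_torque"],o["grip_width"],o["qpos"])
np.save("top2.npy",c,allow_pickle=True);np.save("scene2.npy",s,allow_pickle=True)
def cr(c,b,k): return cv2.resize(c["image"][b[1]:b[3],b[0]:b[2],::-1],None,fx=k,fy=k,interpolation=cv2.INTER_CUBIC)
cv2.imwrite("pics/c.png",np.hstack([cr(c,(250,150,330,230),5),cr(s,(235,140,315,220),5)]))
```

```text
6.625 [0.42003753 0.17157209 0.13691815] [-1.79996574e+02 -1.56551121e-02  1.00634162e+02] [-0.4304258  -0.07374627 -0.8715165 ] [-0.00313267 -0.06351895 -0.02390575] 0.007853084089692519 [ 30.39284228  -2.56583928 -53.87838796 112.65075131  -2.23888758
  68.87705227 -12.01683093]
```

View pics/c.png

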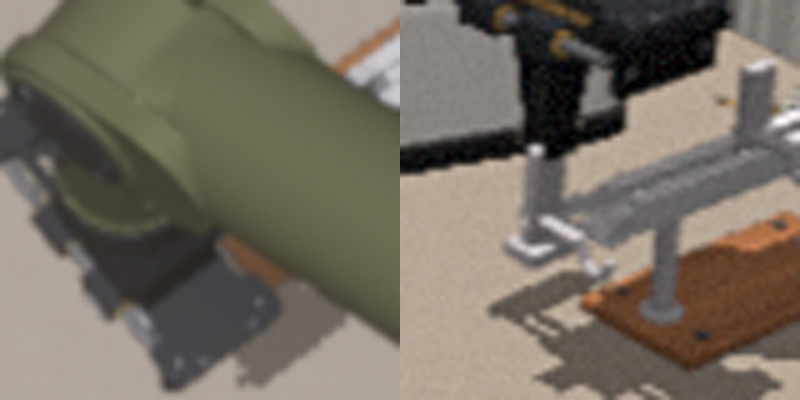

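The hanger is held with its foot at about (530,245) in the scene crop, just left of the flare at (590,225), and its hook on the -x side. I'll advance with force checks.

Call:
{"api": "drive_tool", "payload": {
  "moves": [
    {"x": -10,"y": 0,"z": 0,"rx": 0,"ry": 0,"rz": 0,"fingers": 1},
    {"x": -18,"y": 0,"z": 0,"rx": 0,"ry": 0,"rz": 0,"fingers": 1},
    {"x": -25,"y": 0,"z": 0,"rx": 0,"ry": 0,"rz": 0,"fingers": 1},
    {"x": -32,"y": 0,"z": 0,"rx": 0,"ry": 0,"rz": 0,"fingers": 1},
    {"x": -38,"y": 0,"z": 0,"rx": 0,"ry": 0,"rz": 0,"fingers": 1},
    {"x": -38,"y": 0,"z": 0,"rx": 0,"ry": 0,"rz": 0,"fingers": 1}
  ]
}}

```text
time_s: 7.38
tool_pos: [0.4277, 0.1329, 0.1369]
tool_rot: [180.0, 0.0, 100.5]
force: [1.6, 0.9, -2.8]
grip_width: 0.0077
grasp_force: 40.2
```

```bash
cat >> h.py <<'E'
def st():
    o=sensors.get_obs();R=Ro.from_euler("xyz",o["tool_rot"],degrees=True)
    a=np.radians(10.55);d=o["tool_pos"][:2]-[.4541,-.0111]
    print("t",o["time_s"],"railxy",np.round([d[0]*np.cos(a)+d[1]*np.sin(a),d[1]*np.cos(a)-d[0]*np.sin(a)],4)*1000,"z",round(o["tool_pos"][2]*1000,1),"rot",np.round(o["tool_rot"],2),"Ftool",np.round(R.inv().apply(o["force"]),1),"M",np.round(R.inv().apply(o["wrist_torque"]),2),o["grip_width"])
E
python3 -c "
from h import *
st()"
```

```text
t 7.375 railxy [  0.4 146.4] z 136.9 rot [179.95   0.   100.5 ] Ftool [0.5 1.8 2.8] M [-0.48  0.03 -0.03] 0.007740828216427222
```

Call:
{"api": "drive_tool", "payload": {
  "moves": [
    {"x": -4,"y": 0,"z": 0,"rx": 0,"ry": 0,"rz": 0,"fingers": 1},
    {"x": -8,"y": 0,"z": 0,"rx": 0,"ry": 0,"rz": 0,"fingers": 1},
    {"x": -12,"y": 0,"z": 0,"rx": 0,"ry": 0,"rz": 0,"fingers": 1},
    {"x": -12,"y": 0,"z": 0,"rx": 0,"ry": 0,"rz": 0,"fingers": 1}
  ]
}}

```text
time_s: 7.88
tool_pos: [0.4299, 0.1215, 0.137]
tool_rot: [180.0, -0.0, 100.5]
force: [1.8, 2.1, -1.2]
grip_width: 0.0076
grasp_force: 40.6
```

```bash
python3 -c "
from h import *
st()"
```

```text
t 7.875 railxy [  0.4 134.8] z 137.0 rot [ 1.7995e+02 -1.0000e-02  1.0052e+02] Ftool [1.7 2.2 1.2] M [-0.87  0.53 -0.06] 0.007594012027734523
```

Call:
{"api": "drive_tool", "payload": {
  "moves": [
    {"x": 0,"y": 1,"z": 0,"rx": 0,"ry": 0,"rz": 0,"fingers": 1},
    {"x": -4,"y": 1,"z": 0,"rx": 0,"ry": 0,"rz": 0,"fingers": 1},
    {"x": -8,"y": 1,"z": 0,"rx": 0,"ry": 0,"rz": 0,"fingers": 1},
    {"x": -12,"y": 1,"z": 0,"rx": 0,"ry": 0,"rz": 0,"fingers": 1},
    {"x": -12,"y": 1,"z": 0,"rx": 0,"ry": 0,"rz": 0,"fingers": 1}
  ]
}}

```text
time_s: 8.5
tool_pos: [0.4328, 0.1093, 0.1368]
tool_rot: [180.0, 0.0, 100.5]
force: [2.9, 1.3, -1.6]
grip_width: 0.0081
grasp_force: 40.7
```

```bash
python3 -c "
from h import *
st()"
```

```text
t 8.5 railxy [  1.1 122.3] z 136.8 rot [1.7999e+02 2.0000e-02 1.0049e+02] Ftool [0.7 3.1 1.6] M [-0.96  0.3  -0.06] 0.008068436944963755
```

Call:
{"api": "drive_tool", "payload": {
  "moves": [
    {"x": -2,"y": 1,"z": 0,"rx": 0,"ry": 0,"rz": 0,"fingers": 1},
    {"x": -6,"y": 1.5,"z": 0,"rx": 0,"ry": 0,"rz": 0,"fingers": 1},
    {"x": -10,"y": 1.5,"z": 0,"rx": 0,"ry": 0,"rz": 0,"fingers": 1},
    {"x": -14,"y": 1.5,"z": 0,"rx": 0,"ry": 0,"rz": 0,"fingers": 1},
    {"x": -18,"y": 1.5,"z": 0,"rx": 0,"ry": 0,"rz": 0,"fingers": 1},
    {"x": -18,"y": 1.5,"z": 0,"rx": 0,"ry": 0,"rz": 0,"fingers": 1}
  ]
}}

```text
time_s: 9.25
tool_pos: [0.4374, 0.0919, 0.1368]
tool_rot: [-180.0, 0.0, 100.5]
force: [1.3, 1.3, -0.9]
grip_width: 0.0079
grasp_force: 40.3
```

```bash
python3 -c "
from h import *
st()"
```

```text
t 9.25 railxy [  2.4 104.3] z 136.8 rot [-1.7999e+02  2.0000e-02  1.0050e+02] Ftool [1.1 1.5 0.9] M [-0.62  0.11  0.03] 0.007940628725995503
```

Call:
{"api": "drive_tool", "payload": {
  "moves": [
    {"x": -5,"y": 0.3,"z": 0,"rx": 0,"ry": 0,"rz": 0,"fingers": 1},
    {"x": -10,"y": 0.5,"z": 0,"rx": 0,"ry": 0,"rz": 0,"fingers": 1},
    {"x": -15,"y": 0.5,"z": 0,"rx": 0,"ry": 0,"rz": 0,"fingers": 1},
    {"x": -20,"y": 0.5,"z": 0,"rx": 0,"ry": 0,"rz": 0,"fingers": 1},
    {"x": -25,"y": 0.5,"z": 0,"rx": 0,"ry": 0,"rz": 0,"fingers": 1},
    {"x": -30,"y": 0.5,"z": 0,"rx": 0,"ry": 0,"rz": 0,"fingers": 1},
    {"x": -30,"y": 0.5,"z": 0,"rx": 0,"ry": 0,"rz": 0,"fingers": 1}
  ]
}}

```text
time_s: 10.12
tool_pos: [0.4434, 0.0624, 0.1368]
tool_rot: [-180.0, 0.0, 100.5]
force: [2.0, 0.3, -0.5]
grip_width: 0.008
grasp_force: 40.1
```

```bash
python3 -c "
from h import *
st()
t=np.load('top.npy',allow_pickle=True).item();s=np.load('scene.npy',allow_pickle=True).item()
a=np.radians(10.55)
for c,uv,z in((t,(324,175.5),.121),(s,(262+222/5,145+38/4),.165)):
  d=at(c,uv,z)[:2]-[.4541,-.0111];print(d[0]*np.cos(a)+d[1]*np.sin(a),d[1]*np.cos(a)-d[0]*np.sin(a))
"
```

```text
t 10.125 railxy [ 3.  74.2] z 136.8 rot [-1.8000e+02  3.0000e-02  1.0049e+02] Ftool [-0.   2.   0.5] M [-0.39 -0.08  0.02] 0.00799929939035498
-0.019453023346950274 0.003162877453712092
-0.003830512237483681 0.012304040301738612
```

Call:
{"api": "drive_tool", "payload": {
  "moves": [
    {"x": -5,"y": 0.5,"z": 0,"rx": 0,"ry": 0,"rz": 0,"fingers": 1},
    {"x": -10,"y": 0.5,"z": 0,"rx": 0,"ry": 0,"rz": 0,"fingers": 1},
    {"x": -15,"y": 0.7,"z": 0,"rx": 0,"ry": 0,"rz": 0,"fingers": 1},
    {"x": -20,"y": 0.7,"z": 0,"rx": 0,"ry": 0,"rz": 0,"fingers": 1},
    {"x": -24,"y": 0.7,"z": 0,"rx": 0,"ry": 0,"rz": 0,"fingers": 1},
    {"x": -28,"y": 0.7,"z": 0,"rx": 0,"ry": 0,"rz": 0,"fingers": 1},
    {"x": -32,"y": 0.7,"z": 0,"rx": 0,"ry": 0,"rz": 0,"fingers": 1},
    {"x": -36,"y": 0.7,"z": 0,"rx": 0,"ry": 0,"rz": 0,"fingers": 1},
    {"x": -40,"y": 0.7,"z": 0,"rx": 0,"ry": 0,"rz": 0,"fingers": 1}
  ]
}}

```text
time_s: 11.25
tool_pos: [0.4513, 0.0239, 0.1368]
tool_rot: [-180.0, -0.0, 100.5]
force: [-0.7, 1.9, -0.3]
grip_width: 0.0078
grasp_force: 40.0
```

```bash
python3 -c "
from h import *
st()"
```

```text
t 11.25 railxy [ 3.7 34.9] z 136.8 rot [-1.7999e+02 -2.0000e-02  1.0054e+02] Ftool [ 2.  -0.3  0.3] M [-0.05  0.49 -0.02] 0.0077614992904601965
```

Call:
{"api": "drive_tool", "payload": {
  "moves": [
    {"x": -4,"y": 0,"z": 0,"rx": 0,"ry": 0,"rz": 0,"fingers": 1},
    {"x": -8,"y": 0,"z": 0,"rx": 0,"ry": 0,"rz": 0,"fingers": 1},
    {"x": -12,"y": 0,"z": 0,"rx": 0,"ry": 0,"rz": 0,"fingers": 1},
    {"x": -16,"y": 0.2,"z": 0,"rx": 0,"ry": 0,"rz": 0,"fingers": 1},
    {"x": -20,"y": 0.3,"z": 0,"rx": 0,"ry": 0,"rz": 0,"fingers": 1},
    {"x": -24,"y": 0.3,"z": 0,"rx": 0,"ry": 0,"rz": 0,"fingers": 1},
    {"x": -28,"y": 0.3,"z": 0,"rx": 0,"ry": 0,"rz": 0,"fingers": 1}
  ]
}}

```text
time_s: 12.12
tool_pos: [0.4568, -0.0037, 0.1369]
tool_rot: [-180.0, -0.0, 100.5]
force: [-1.4, 2.1, -0.3]
grip_width: 0.0082
grasp_force: 40.0
```

Run:
```python
from h import *
st()
c=cam("top");s=cam("scene")
def cr(c,b,k): return cv2.resize(c["image"][b[1]:b[3],b[0]:b[2],::-1],None,fx=k,fy=k,interpolation=cv2.INTER_CUBIC)
cv2.imwrite("pics/d.png",np.hstack([cr(s,(262,135,342,215),7)]))
```

```text
t 12.125 railxy [4.  6.7] z 136.9 rot [-1.8000e+02 -1.0000e-02  1.0054e+02] Ftool [ 2.4 -1.   0.3] M [-0.07  0.43  0.01] 0.008232703264075927
```

View pics/d.png

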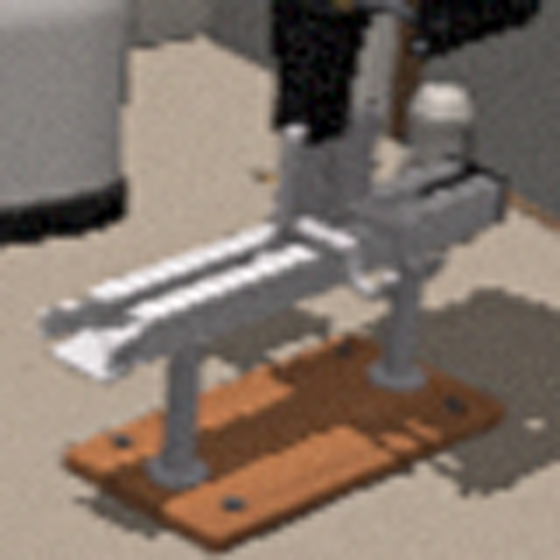

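The hanger is threaded (tab at (320,170), hook on the near -x side at (375,275)) with the parked one ahead of it. I'll close on the stop in small steps.

Call:
{"api": "drive_tool", "payload": {
  "moves": [
    {"x": -2,"y": 0,"z": 0,"rx": 0,"ry": 0,"rz": 0,"fingers": 1},
    {"x": -4,"y": 0,"z": 0,"rx": 0,"ry": 0,"rz": 0,"fingers": 1},
    {"x": -5.5,"y": 0,"z": 0,"rx": 0,"ry": 0,"rz": 0,"fingers": 1},
    {"x": -7,"y": 0,"z": 0,"rx": 0,"ry": 0,"rz": 0,"fingers": 1}
  ]
}}

```text
time_s: 12.72
tool_pos: [0.4581, -0.0104, 0.1368]
tool_rot: [180.0, -0.0, 100.6]
force: [0.3, 1.0, -1.8]
grip_width: 0.0082
grasp_force: 40.0
```

Call:
{"api": "drive_tool", "payload": {
  "moves": [
    {"x": -1,"y": 0,"z": 0,"rx": 0,"ry": 0,"rz": 0,"fingers": 1},
    {"x": -2,"y": 0,"z": 0,"rx": 0,"ry": 0,"rz": 0,"fingers": 1},
    {"x": -3,"y": 0,"z": 0,"rx": 0,"ry": 0,"rz": 0,"fingers": 1},
    {"x": -4,"y": 0,"z": 0,"rx": 0,"ry": 0,"rz": 0,"fingers": 1}
  ]
}}

```text
time_s: 13.22
tool_pos: [0.4588, -0.0146, 0.1368]
tool_rot: [-180.0, 0.0, 100.5]
force: [-0.1, 1.5, 0.4]
grip_width: 0.0081
grasp_force: 40.0
```

Call:
{"api": "drive_tool", "payload": {
  "moves": [
    {"x": -1,"y": 0,"z": 0,"rx": 0,"ry": 0,"rz": 0,"fingers": 1},
    {"x": -2,"y": 0,"z": 0,"rx": 0,"ry": 0,"rz": 0,"fingers": 1},
    {"x": -3,"y": 0,"z": 0,"rx": 0,"ry": 0,"rz": 0,"fingers": 1},
    {"x": -4,"y": 0,"z": 0,"rx": 0,"ry": 0,"rz": 0,"fingers": 1}
  ]
}}

```text
time_s: 13.72
tool_pos: [0.4595, -0.0184, 0.1369]
tool_rot: [-180.0, 0.0, 100.5]
force: [-0.7, 2.3, 0.1]
grip_width: 0.0081
grasp_force: 40.0
```

Call:
{"api": "drive_tool", "payload": {
  "moves": [
    {"x": -1,"y": 0,"z": 0,"rx": 0,"ry": 0,"rz": 0,"fingers": 1},
    {"x": -2,"y": 0,"z": 0,"rx": 0,"ry": 0,"rz": 0,"fingers": 1},
    {"x": -3,"y": 0,"z": 0,"rx": 0,"ry": 0,"rz": 0,"fingers": 1},
    {"x": -4,"y": 0,"z": 0,"rx": 0,"ry": 0,"rz": 0,"fingers": 1}
  ]
}}

```text
time_s: 14.22
tool_pos: [0.4602, -0.0223, 0.1368]
tool_rot: [-180.0, 0.0, 100.5]
force: [0.4, 0.6, -2.1]
grip_width: 0.0078
grasp_force: 40.0
```

Call:
{"api": "drive_tool", "payload": {
  "moves": [
    {"x": -1,"y": 0,"z": 0,"rx": 0,"ry": 0,"rz": 0,"fingers": 1},
    {"x": -2,"y": 0,"z": 0,"rx": 0,"ry": 0,"rz": 0,"fingers": 1},
    {"x": -3,"y": 0,"z": 0,"rx": 0,"ry": 0,"rz": 0,"fingers": 1},
    {"x": -4,"y": 0,"z": 0,"rx": 0,"ry": 0,"rz": 0,"fingers": 1}
  ]
}}

```text
time_s: 14.72
tool_pos: [0.461, -0.0264, 0.1368]
tool_rot: [-180.0, 0.0, 100.5]
force: [-0.2, 1.6, -0.6]
grip_width: 0.0078
grasp_force: 40.0
```

Call:
{"api": "drive_tool", "payload": {
  "moves": [
    {"x": -1,"y": 0,"z": 0,"rx": 0,"ry": 0,"rz": 0,"fingers": 1},
    {"x": -2,"y": 0,"z": 0,"rx": 0,"ry": 0,"rz": 0,"fingers": 1},
    {"x": -3,"y": 0,"z": 0,"rx": 0,"ry": 0,"rz": 0,"fingers": 1},
    {"x": -4,"y": 0,"z": 0,"rx": 0,"ry": 0,"rz": 0,"fingers": 1}
  ]
}}

```text
time_s: 15.22
tool_pos: [0.4617, -0.0302, 0.1369]
tool_rot: [180.0, -0.0, 100.5]
force: [-0.8, 2.7, -0.5]
grip_width: 0.0078
grasp_force: 40.0
```

Call:
{"api": "drive_tool", "payload": {
  "moves": [
    {"x": -1,"y": 0,"z": 0,"rx": 0,"ry": 0,"rz": 0,"fingers": 1},
    {"x": -2,"y": 0,"z": 0,"rx": 0,"ry": 0,"rz": 0,"fingers": 1},
    {"x": -3,"y": 0,"z": 0,"rx": 0,"ry": 0,"rz": 0,"fingers": 1},
    {"x": -4,"y": 0,"z": 0,"rx": 0,"ry": 0,"rz": 0,"fingers": 1}
  ]
}}

```text
time_s: 15.72
tool_pos: [0.4625, -0.034, 0.1369]
tool_rot: [180.0, -0.0, 100.5]
force: [-0.1, 1.4, -0.9]
grip_width: 0.0076
grasp_force: 40.0
```

Call:
{"api": "drive_tool", "payload": {
  "moves": [
    {"x": -1,"y": 0,"z": 0,"rx": 0,"ry": 0,"rz": 0,"fingers": 1},
    {"x": -2,"y": 0,"z": 0,"rx": 0,"ry": 0,"rz": 0,"fingers": 1},
    {"x": -3,"y": 0,"z": 0,"rx": 0,"ry": 0,"rz": 0,"fingers": 1},
    {"x": -4,"y": 0,"z": 0,"rx": 0,"ry": 0,"rz": 0,"fingers": 1}
  ]
}}

```text
time_s: 16.23
tool_pos: [0.4632, -0.0382, 0.1368]
tool_rot: [-180.0, 0.0, 100.5]
force: [-0.3, 1.8, -0.4]
grip_width: 0.008
grasp_force: 40.0
```

Call:
{"api": "drive_tool", "payload": {
  "moves": [
    {"x": -1,"y": 0,"z": 0,"rx": 0,"ry": 0,"rz": 0,"fingers": 1},
    {"x": -2,"y": 0,"z": 0,"rx": 0,"ry": 0,"rz": 0,"fingers": 1},
    {"x": -3,"y": 0,"z": 0,"rx": 0,"ry": 0,"rz": 0,"fingers": 1},
    {"x": -4,"y": 0,"z": 0,"rx": 0,"ry": 0,"rz": 0,"fingers": 1}
  ]
}}

```text
time_s: 16.73
tool_pos: [0.4639, -0.042, 0.1369]
tool_rot: [-180.0, 0.0, 100.5]
force: [-1.0, 0.3, -0.2]
grip_width: 0.008
grasp_force: 40.0
```

Call:
{"api": "drive_tool", "payload": {
  "moves": [
    {"x": -1,"y": 0,"z": 0,"rx": 0,"ry": 0,"rz": 0,"fingers": 1},
    {"x": -2,"y": 0,"z": 0,"rx": 0,"ry": 0,"rz": 0,"fingers": 1},
    {"x": -3,"y": 0,"z": 0,"rx": 0,"ry": 0,"rz": 0,"fingers": 1},
    {"x": -4,"y": 0,"z": 0,"rx": 0,"ry": 0,"rz": 0,"fingers": 1}
  ]
}}

```text
time_s: 17.23
tool_pos: [0.4647, -0.0458, 0.1369]
tool_rot: [180.0, -0.0, 100.5]
force: [-0.7, 1.5, -0.9]
grip_width: 0.008
grasp_force: 40.0
```

Call:
{"api": "drive_tool", "payload": {
  "moves": [
    {"x": -1,"y": 0,"z": 0,"rx": 0,"ry": 0,"rz": 0,"fingers": 1},
    {"x": -2,"y": 0,"z": 0,"rx": 0,"ry": 0,"rz": 0,"fingers": 1},
    {"x": -3,"y": 0,"z": 0,"rx": 0,"ry": 0,"rz": 0,"fingers": 1},
    {"x": -4,"y": 0,"z": 0,"rx": 0,"ry": 0,"rz": 0,"fingers": 1}
  ]
}}

```text
time_s: 17.73
tool_pos: [0.4654, -0.05, 0.1368]
tool_rot: [-180.0, 0.0, 100.5]
force: [-0.9, 2.1, 0.2]
grip_width: 0.0079
grasp_force: 40.0
```

Call:
{"api": "drive_tool", "payload": {
  "moves": [
    {"x": -1,"y": 0,"z": 0,"rx": 0,"ry": 0,"rz": 0,"fingers": 1},
    {"x": -2,"y": 0,"z": 0,"rx": 0,"ry": 0,"rz": 0,"fingers": 1},
    {"x": -3,"y": 0,"z": 0,"rx": 0,"ry": 0,"rz": 0,"fingers": 1},
    {"x": -3,"y": 0,"z": 0,"rx": 0,"ry": 0,"rz": 0,"fingers": 1}
  ]
}}

```text
time_s: 18.23
tool_pos: [0.4659, -0.0529, 0.1368]
tool_rot: [180.0, 0.0, 100.5]
force: [-0.1, 1.8, -0.4]
grip_width: 0.0081
grasp_force: 40.0
```

Run:
```python
from h import *
st()
```

```text
t 18.225 railxy [  4.  -43.3] z 136.8 rot [1.8000e+02 1.0000e-02 1.0053e+02] Ftool [1.8 0.3 0.4] M [-0.12  0.31  0.02] 0.008098474680802954
```

Call:
{"api": "drive_tool", "payload": {
  "moves": [
    {"x": -1,"y": 0,"z": 0,"rx": 0,"ry": 0,"rz": 0,"fingers": 1},
    {"x": -2,"y": 0,"z": 0,"rx": 0,"ry": 0,"rz": 0,"fingers": 1},
    {"x": -3,"y": 0,"z": 0,"rx": 0,"ry": 0,"rz": 0,"fingers": 1},
    {"x": -3,"y": 0,"z": 0,"rx": 0,"ry": 0,"rz": 0,"fingers": 1}
  ]
}}

```text
time_s: 18.73
tool_pos: [0.4666, -0.0551, 0.137]
tool_rot: [180.0, -0.0, 100.6]
force: [-0.4, 2.9, 1.8]
grip_width: 0.0075
grasp_force: 40.0
```

Call:
{"api": "drive_tool", "payload": {
  "moves": [
    {"x": -0.5,"y": 0,"z": 0,"rx": 0,"ry": 0,"rz": 0,"fingers": 1},
    {"x": -1,"y": 0,"z": 0,"rx": 0,"ry": 0,"rz": 0,"fingers": 1},
    {"x": -1,"y": 0,"z": 0,"rx": 0,"ry": 0,"rz": 0,"fingers": 1}
  ]
}}

```text
time_s: 19.1
tool_pos: [0.4667, -0.0559, 0.1369]
tool_rot: [180.0, -0.1, 100.6]
force: [-0.6, 5.3, 3.0]
grip_width: 0.0083
grasp_force: 40.0
```

Run:
```python
from h import *
st()
```

```text
t 19.1 railxy [  4.2 -46.3] z 136.9 rot [ 1.7999e+02 -5.0000e-02  1.0057e+02] Ftool [ 5.4  0.4 -3. ] M [-0.09  1.55 -0.  ] 0.008290127137977367
```

The force is rising against the stop (5.4 N). Pressing on to about 10 N.

Call:
{"api": "drive_tool", "payload": {
  "moves": [
    {"x": -0.7,"y": 0,"z": 0,"rx": 0,"ry": 0,"rz": 0,"fingers": 1},
    {"x": -1.3,"y": 0,"z": 0,"rx": 0,"ry": 0,"rz": 0,"fingers": 1},
    {"x": -1.3,"y": 0,"z": 0,"rx": 0,"ry": 0,"rz": 0,"fingers": 1}
  ]
}}

```text
time_s: 19.48
tool_pos: [0.4668, -0.0566, 0.1368]
tool_rot: [-180.0, -0.1, 100.6]
force: [-1.2, 5.6, 1.4]
grip_width: 0.0077
grasp_force: 40.0
```

Call:
{"api": "drive_tool", "payload": {
  "moves": [
    {"x": -0.8,"y": 0,"z": 0,"rx": 0,"ry": 0,"rz": 0,"fingers": 1},
    {"x": -1.5,"y": 0,"z": 0,"rx": 0,"ry": 0,"rz": 0,"fingers": 1},
    {"x": -1.5,"y": 0,"z": 0,"rx": 0,"ry": 0,"rz": 0,"fingers": 1}
  ]
}}

```text
time_s: 19.85
tool_pos: [0.467, -0.0576, 0.1365]
tool_rot: [-180.0, -0.2, 100.6]
force: [-1.4, 7.2, 1.9]
grip_width: 0.0082
grasp_force: 40.0
```

Run:
```python
from h import *
st()
```

```text
t 19.85 railxy [  4.1 -48. ] z 136.5 rot [-1.7999e+02 -1.5000e-01  1.0060e+02] Ftool [ 7.3 -0.  -1.9] M [-0.22  1.98 -0.01] 0.008175228016873502
```

Pressing at tab height can tilt the foot, and the foot floats about 2 mm above the floor. I'll ease back a little, seat it on the floor, then press.

Call:
{"api": "drive_tool", "payload": {
  "moves": [
    {"x": 2,"y": 0,"z": 0,"rx": 0,"ry": 0,"rz": 0,"fingers": 1},
    {"x": 4,"y": 0,"z": 1,"rx": 0,"ry": 0,"rz": 0,"fingers": 1},
    {"x": 4,"y": 0,"z": 2,"rx": 0,"ry": 0,"rz": 0,"fingers": 1},
    {"x": 4,"y": 0,"z": 2,"rx": 0,"ry": 0,"rz": 0,"fingers": 1}
  ]
}}

```text
time_s: 20.35
tool_pos: [0.4669, -0.0555, 0.1353]
tool_rot: [179.9, 0.0, 100.5]
force: [-0.6, 3.9, 3.5]
grip_width: 0.0079
grasp_force: 40.0
```

Run:
```python
from h import *
st()
```

```text
t 20.35 railxy [  4.5 -46. ] z 135.3 rot [1.7995e+02 2.0000e-02 1.0054e+02] Ftool [ 4.   0.1 -3.5] M [-0.13  1.2   0.03] 0.007867497419911893
```

Call:
{"api": "drive_tool", "payload": {
  "moves": [
    {"x": 1,"y": 0,"z": 0,"rx": 0,"ry": 0,"rz": 0,"fingers": 1},
    {"x": 2,"y": 0,"z": 0,"rx": 0,"ry": 0,"rz": 0,"fingers": 1},
    {"x": 3,"y": 0,"z": 0,"rx": 0,"ry": 0,"rz": 0,"fingers": 1},
    {"x": 3,"y": 0,"z": 0.5,"rx": 0,"ry": 0,"rz": 0,"fingers": 1},
    {"x": 3,"y": 0,"z": 0.5,"rx": 0,"ry": 0,"rz": 0,"fingers": 1}
  ]
}}

```text
time_s: 20.98
tool_pos: [0.4664, -0.0531, 0.1348]
tool_rot: [179.9, 0.1, 100.5]
force: [0.6, 1.6, 4.9]
grip_width: 0.0079
grasp_force: 40.0
```

Run:
```python
from h import *
st()
```

```text
t 20.975 railxy [  4.4 -43.6] z 134.8 rot [1.7994e+02 7.0000e-02 1.0053e+02] Ftool [ 1.5  0.9 -4.9] M [-0.22  0.42  0.05] 0.007907822994303336
```

Foot is on the floor (z 134.8, 5 N down). Approaching the stop again.

Call:
{"api": "drive_tool", "payload": {
  "moves": [
    {"x": -1,"y": 0,"z": 0,"rx": 0,"ry": 0,"rz": 0,"fingers": 1},
    {"x": -2,"y": 0,"z": 0,"rx": 0,"ry": 0,"rz": 0,"fingers": 1},
    {"x": -3,"y": 0,"z": 0,"rx": 0,"ry": 0,"rz": 0,"fingers": 1},
    {"x": -4,"y": 0,"z": 0,"rx": 0,"ry": 0,"rz": 0,"fingers": 1},
    {"x": -4,"y": 0,"z": 0,"rx": 0,"ry": 0,"rz": 0,"fingers": 1}
  ]
}}

```text
time_s: 21.6
tool_pos: [0.4672, -0.0553, 0.1352]
tool_rot: [179.9, -0.1, 100.6]
force: [-1.1, 5.9, 8.9]
grip_width: 0.0079
grasp_force: 40.0
```

Run:
```python
from h import *
st()
```

```text
t 21.6 railxy [  4.8 -45.9] z 135.2 rot [ 1.7993e+02 -6.0000e-02  1.0057e+02] Ftool [ 6.   0.  -8.9] M [-0.11  1.36 -0.  ] 0.007910988418847752
```

Call:
{"api": "drive_tool", "payload": {
  "moves": [
    {"x": -0.7,"y": 0,"z": -0.4,"rx": 0,"ry": 0,"rz": 0,"fingers": 1},
    {"x": -1.4,"y": 0,"z": -0.4,"rx": 0,"ry": 0,"rz": 0,"fingers": 1},
    {"x": -1.8,"y": 0,"z": -0.4,"rx": 0,"ry": 0,"rz": 0,"fingers": 1},
    {"x": -1.8,"y": 0,"z": -0.4,"rx": 0,"ry": 0,"rz": 0,"fingers": 1}
  ]
}}

```text
time_s: 22.1
tool_pos: [0.4673, -0.0564, 0.1354]
tool_rot: [180.0, -0.1, 100.6]
force: [-1.4, 6.9, 8.1]
grip_width: 0.008
grasp_force: 40.0
```

Run:
```python
from h import *
st()
```

```text
t 22.1 railxy [  4.7 -46.9] z 135.4 rot [ 1.7996e+02 -1.2000e-01  1.0060e+02] Ftool [ 7.1 -0.1 -8.1] M [-0.08  1.72  0.01] 0.008006785323982324
```

Call:
{"api": "drive_tool", "payload": {
  "moves": [
    {"x": -0.7,"y": 0,"z": 0,"rx": 0,"ry": 0,"rz": 0,"fingers": 1},
    {"x": -1.4,"y": 0,"z": 0,"rx": 0,"ry": 0,"rz": 0,"fingers": 1},
    {"x": -2,"y": 0,"z": 0,"rx": 0,"ry": 0,"rz": 0,"fingers": 1},
    {"x": -2,"y": 0,"z": 0,"rx": 0,"ry": 0,"rz": 0,"fingers": 1}
  ],
  "force": 60
}}

```text
time_s: 22.6
tool_pos: [0.4677, -0.0576, 0.1356]
tool_rot: [180.0, -0.2, 100.6]
force: [-1.3, 8.0, 9.6]
grip_width: 0.0075
grasp_force: 60.0
```

Run:
```python
from h import *
st()
```

```text
t 22.6 railxy [  4.8 -48.2] z 135.6 rot [179.95  -0.18 100.61] Ftool [ 8.2  0.2 -9.6] M [-0.03  2.12  0.02] 0.007477245004673713
```

Call:
{"api": "drive_tool", "payload": {
  "moves": [
    {"x": -0.8,"y": 0,"z": -0.3,"rx": 0,"ry": 0,"rz": 0,"fingers": 1},
    {"x": -1.6,"y": 0,"z": -0.3,"rx": 0,"ry": 0,"rz": 0,"fingers": 1},
    {"x": -2.4,"y": 0,"z": -0.3,"rx": 0,"ry": 0,"rz": 0,"fingers": 1},
    {"x": -2.4,"y": 0,"z": -0.3,"rx": 0,"ry": 0,"rz": 0,"fingers": 1},
    {"x": -2.4,"y": 0,"z": -0.3,"rx": 0,"ry": 0,"rz": 0,"fingers": 1}
  ]
}}

```text
time_s: 23.22
tool_pos: [0.468, -0.059, 0.1358]
tool_rot: [180.0, -0.3, 100.6]
force: [-2.3, 10.1, 9.3]
grip_width: 0.0071
grasp_force: 60.0
```

Run:
```python
from h import *
st()
c=cam("scene")
cv2.imwrite("pics/e.png",cv2.resize(c["image"][135:215,270:350,::-1],None,fx=7,fy=7,interpolation=cv2.INTER_CUBIC))
```

```text
t 23.225 railxy [  4.9 -49.7] z 135.8 rot [179.96  -0.25 100.64] Ftool [10.3 -0.4 -9.3] M [-0.01  2.56 -0.09] 0.0070727684778530845
```

View pics/e.png

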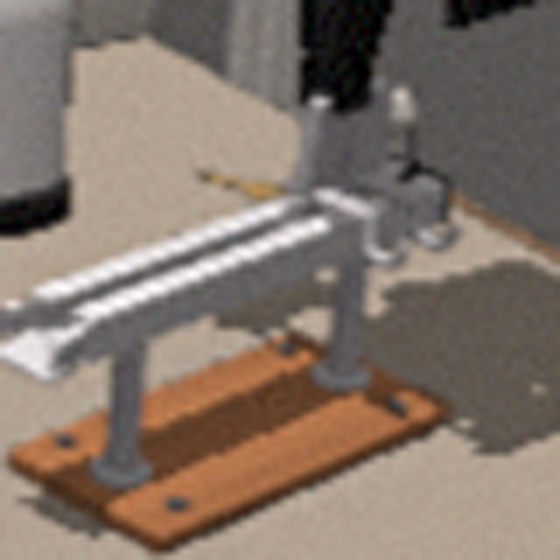

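Both hooks, at (385,245) and (435,238), sit packed side by side at the far end, with 10.3 N along the rail. Holding that for over half a second.

Call:
{"api": "drive_tool", "payload": {
  "moves": [
    {"x": -0.2,"y": 0,"z": 0,"rx": 0,"ry": 0,"rz": 0,"fingers": 1},
    {"x": -0.2,"y": 0,"z": 0,"rx": 0,"ry": 0,"rz": 0,"fingers": 1},
    {"x": -0.2,"y": 0,"z": 0,"rx": 0,"ry": 0,"rz": 0,"fingers": 1},
    {"x": -0.2,"y": 0,"z": 0,"rx": 0,"ry": 0,"rz": 0,"fingers": 1},
    {"x": -0.2,"y": 0,"z": 0,"rx": 0,"ry": 0,"rz": 0,"fingers": 1},
    {"x": -0.2,"y": 0,"z": 0,"rx": 0,"ry": 0,"rz": 0,"fingers": 1}
  ]
}}

```text
time_s: 24.02
tool_pos: [0.468, -0.0591, 0.1358]
tool_rot: [180.0, -0.3, 100.6]
force: [-1.8, 9.4, 9.4]
grip_width: 0.0076
grasp_force: 60.0
```

Run:
```python
from h import *
st()
```

```text
t 24.025 railxy [  4.9 -49.8] z 135.8 rot [179.96  -0.26 100.65] Ftool [ 9.6 -0.  -9.3] M [0.01 2.62 0.04] 0.007576656653546539
```

Call:
{"api": "drive_tool", "payload": {
  "moves": [
    {"x": 0.7,"y": 0,"z": -0.5,"rx": 0,"ry": 0,"rz": 0,"fingers": 1},
    {"x": 1.5,"y": 0,"z": -1,"rx": 0,"ry": 0,"rz": 0,"fingers": 1},
    {"x": 1.5,"y": 0,"z": -1,"rx": 0,"ry": 0,"rz": 0,"fingers": 1}
  ],
  "force": 20
}}

```text
time_s: 24.4
tool_pos: [0.4678, -0.0604, 0.1358]
tool_rot: [179.9, -0.1, 100.6]
force: [1.9, 5.5, -0.3]
grip_width: 0.0084
grasp_force: 20.1
```

Run:
```python
from h import *
st()
```

```text
t 24.4 railxy [  4.5 -51. ] z 135.8 rot [ 1.7995e+02 -6.0000e-02  1.0057e+02] Ftool [5.1 2.9 0.3] M [-0.87  1.14  0.03] 0.008447276225428986
```

Call:
{"api": "drive_tool", "payload": {
  "moves": [
    {"x": 0,"y": 0,"z": 0,"rx": 0,"ry": 0,"rz": 0,"fingers": -1},
    {"x": 0,"y": 0,"z": 0,"rx": 0,"ry": 0,"rz": 0,"fingers": -1},
    {"x": 0,"y": 0,"z": 0,"rx": 0,"ry": 0,"rz": 0,"fingers": -1},
    {"x": 0,"y": 0,"z": 0,"rx": 0,"ry": 0,"rz": 0,"fingers": -1},
    {"x": 0,"y": 0,"z": 0,"rx": 0,"ry": 0,"rz": 0,"fingers": -1},
    {"x": 0,"y": 0,"z": 0,"rx": 0,"ry": 0,"rz": 0,"fingers": -1}
  ]
}}

```text
time_s: 25.15
tool_pos: [0.4675, -0.0614, 0.136]
tool_rot: [-180.0, 0.0, 100.5]
force: [-0.3, 0.3, 0.3]
grip_width: 0.0607
grasp_force: 0.0
```

Run:
```python
from h import *
st()
```

```text
t 25.15 railxy [  4.  -51.9] z 136.0 rot [-1.7999e+02  1.0000e-02  1.0054e+02] Ftool [ 0.4 -0.3 -0.3] M [-0.12 -0.01  0.02] 0.06071374191822632
```

Released cleanly, so I'll retreat straight up.

Call:
{"api": "drive_tool", "payload": {
  "moves": [
    {"x": 0,"y": 0,"z": 0,"rx": 0,"ry": 0,"rz": 0,"fingers": -1},
    {"x": 0,"y": 0,"z": 0,"rx": 0,"ry": 0,"rz": 0,"fingers": -1},
    {"x": 0,"y": 0,"z": -15,"rx": 0,"ry": 0,"rz": 0,"fingers": -1},
    {"x": 0,"y": 0,"z": -40,"rx": 0,"ry": 0,"rz": 0,"fingers": -1},
    {"x": 0,"y": 0,"z": -80,"rx": 0,"ry": 0,"rz": 0,"fingers": -1},
    {"x": 0,"y": 0,"z": -110,"rx": 0,"ry": 0,"rz": 0,"fingers": -1},
    {"x": 0,"y": 0,"z": -110,"rx": 0,"ry": 0,"rz": 0,"fingers": -1}
  ]
}}

```text
time_s: 26.02
tool_pos: [0.4694, -0.0614, 0.2495]
tool_rot: [179.7, 0.2, 100.5]
force: [-0.6, 0.4, -1.0]
grip_width: 0.087
grasp_force: 0.0
```

Run:
```python
from h import *
st()
c=cam("scene")
cv2.imwrite("pics/f.png",cv2.resize(c["image"][125:205,270:350,::-1],None,fx=7,fy=7,interpolation=cv2.INTER_CUBIC))
```

```text
t 26.025 railxy [  5.8 -52.3] z 249.5 rot [1.7970e+02 1.7000e-01 1.0055e+02] Ftool [ 0.5 -0.5  1. ] M [-0.07  0.    0.04] 0.08695055155576255
```

View pics/f.png

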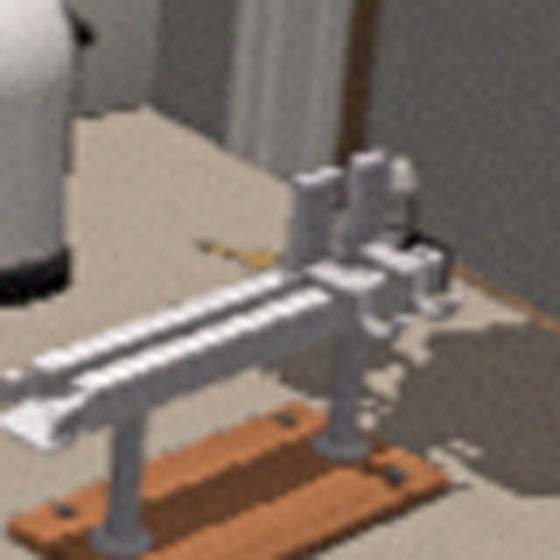

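Both hangers stand upright and packed, tabs at (315,215) and (365,205) and both hooks on the -x side. The gripper is clear, so I'll hand it in.

```bash
python3 -c "
from cell import workorder
print(workorder.sign_off())"
```

```text
the job is handed in; nothing more can be done
None
```

I threaded the hanger with its hook on the same side as the other one, packed both against the stop, held a push of about 10 N for over half a second, released and signed off at about 26 s; the sign-off gave no verdict.

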